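# Unclip the drilling jig and open its hold-down strap

### The job

The board in the drilling jig is finished, so release it: pull the brass hitch clip sideways out of the cross-drilled stud and put it in the blue parts bin so that it lies wholly inside. Then swing the blue hold-down strap up as far as it goes and leave it standing open. Leave the board lying in the jig, and do not push the screwdriver or the wooden offcut about.

Things in the scene. Friction and masses are not known exactly. Their poses are not given: they have to be found in the camera images.
- jig: Drilling jig fixed to the bench (place and yaw vary). Aluminium base, 190 mm along x (x = -80 to +110) by 170 mm along y, top at z = 12 mm. Origin on the bench, z up; own +x points along the strap from its free end (handle) to its hinge; the clip's loop sticks out towards own -y. Tall parts: the stud (top z = 89) and two grey hinge lugs (z = 70, at x = 85, y = +-38).
- stud_hole (a point): Centre of the cross hole in the fixed upright steel stud (26 mm diameter) at jig x = -45, y = 0, z = 68 mm. The hole is 10 mm across and runs along the jig's y. The stud comes up through a slot in the strap (40 by 30 mm); the clip's leg through the hole, just above the strap, keeps the strap down. Axes as the jig's.
- clip: Loose brass hitch clip (R-clip), 7 mm round wire, 134 mm long, 75 g, lying level. Origin on its straight leg, at the stud's axis when home (starts within 3 mm), own axes as the jig's. Straight leg along own y, tip at y = +45, loop y = -41 to -88. A sprung leg on own +x snaps round the stud. Pull straight along own -y: about 7 N over the first 25 mm, then free; tip leaves the stud after 60 mm.
- clip_loop (a point): Middle of the clip's loop, the place to grip: clip x = 8, y = -62 mm, mid-wire (66 mm above the bench at the start). The loop is 43 mm wide outside along own x, straight parallel sides from y = -54 to -71, 29 mm free inside. At the start it overhangs the strap's side (30 mm from the jig's middle); below it is the board, top 30 mm above the bench. Axes as the clip's.
- clip_tip (a point): Tip of the clip's straight leg, clip frame x = 0, y = +45 mm.
- strap (a joint): Angle of the strap about its hinge in rad: 0 = down on the board, grows as it opens, stop at 1.3. Stiff hinge: it stays at whatever angle it is left. Takes about 5 N at the handle to lift.
- strap_hinge (a point): Hinge axis of the strap (it is parallel to the jig's y axis): jig x = +85, z = 57 mm. Axes as the jig's.
- strap_handle (a point): Middle of the red handle sleeve at the strap's free end, 16 mm diameter, 52 mm long, parallel to the jig's y, 215 mm from the hinge axis; 57 mm above the bench when down, rising in an arc over the hinge. It ends a U-shaped bail: 42 mm free from sleeve to strap end, 56 mm between the sides; bare bench below. Blue strap 60 mm wide, 10 mm thick. Axes turn with the strap.
- board: Light wooden board, 80 x 160 x 18 mm, lying loose on the jig's base plate under the strap's rubber pad, long side along the jig's y. Origin at the centre of its underside.
- blue_bin: Blue open parts bin, fixed to the bench for the run: outside 190 mm (own x) by 140 mm (own y), 55 mm high, walls and floor 4 mm. Origin at the centre of its underside, z up. It stands left or right of the jig, having changed places with the red bin or not.
- red_bin: Red bin of the same shape and size with two steel bolts in it; not to be used. Origin at the centre of its underside.
- offcut: Offcut of reddish wood, 120 x 70 x 38 mm, lying on the bench beyond the right-hand bin. Origin at the centre of its underside.
- screwdriver: Screwdriver with a red handle, lying on the bench beyond the left-hand bin, about 200 mm along own x. Origin at its underside.
Things that resemble listed ones, but are neither listed nor needed, are in the scene too. There is more than one size of the clip; the one meant has the size given above.

How it is judged:
On the way, in this order (a step that is already met when the one before it is completed fails the run):
1. The clip is drawn right out of the stud while the strap is still down (distance between clip_tip and stud_hole above 0.03 m and distance between clip_loop and stud_hole above 0.085 m and value of joint strap below 0.1 rad), for 0.1 s.
2. The clip lies in the blue bin, let go, with the strap still down (x of clip_loop in the frame of blue_bin between -0.095 and 0.095 m and y of clip_loop in the frame of blue_bin between -0.07 and 0.07 m and z of each of clip_loop, clip_tip in the frame of blue_bin below 0.045 m and x of clip_tip in the frame of blue_bin between -0.095 and 0.095 m and y of clip_tip in the frame of blue_bin between -0.07 and 0.07 m and contact force between the fingers and clip below 0.1 N and linear speed of clip below 0.03 m/s and value of joint strap below 0.1 rad), for 0.2 s.
At the end, for the whole second after the job is handed in: The whole clip lies at rest in the blue bin (middle of its loop and its tip inside the walls and less than 45 mm above the bench); the strap stands open by more than 1.05 rad (60 degrees), at rest; the board is within 25 mm of where it lay (x of clip_loop in the frame of blue_bin between -0.095 and 0.095 m and y of clip_loop in the frame of blue_bin between -0.07 and 0.07 m and z of each of clip_loop, clip_tip in the frame of blue_bin below 0.045 m and x of clip_tip in the frame of blue_bin between -0.095 and 0.095 m and y of clip_tip in the frame of blue_bin between -0.07 and 0.07 m and linear speed of clip below 0.02 m/s and value of joint strap above 1.05 rad and velocity of joint strap between -0.05 and 0.05 rad/s and distance of board from where it was at the start of the episode below 0.025 m); the robot touches nothing.
It fails at once if The wooden offcut or the screwdriver is pushed more than 40 mm (distance of any of offcut, screwdriver from where it was at the start of the episode above 0.04 m).
It fails at once if The clip is put in the red bin (x of clip_loop in the frame of red_bin between -0.095 and 0.095 m and y of clip_loop in the frame of red_bin between -0.07 and 0.07 m and z of clip_loop in the frame of red_bin below 0.045 m).
It also fails if it takes over 61 s, if anything falls off the work surface, if the arm or the gripper's body presses on something with over 40 N, if the wrist force passes 120 N, or if a joint passes its speed limit or range.

### The arm

A 6-joint arm with a two-finger parallel gripper is mounted at the origin on the work surface. World frame = base frame: x ahead of the robot, y to its left, z up, the work surface at z = 0. Lengths are in m, angles in rad, forces in N, time in s.
With the tool pointing down it reaches from about 0.35 to 0.775 m from the base axis. Payload 5.5 kg.
Tool frame: the origin (TCP) lies between the finger pads; the fingertips stand 17 mm ahead of it and the grasp point (between the pads) lies 2 mm behind it (env.finger_overhang is the distance from the TCP to the fingertips, in m); z points along the fingers, y is the direction in which the jaws open and shut (so a half turn about z gives the same grasp; the last joint's range is limited). The gripper opens to 85 mm and grips with 20 to 120 N. Pads are 22 mm wide; open, the fingers measure 114 mm over their backs; the gripper's body (76 mm by 85 mm) begins 54 mm behind the grasp point. The pads swing forward as they close: fully open they stand 13 mm farther back than shut.
Start: joints at [-0.14, 0.313, 0.046, 1.304, 0, 1.431], TCP at [0.575, -0, 0.248] pointing down, gripper open.
Joint ranges: [-2.76, 2.76], [-0.86, 1.69], [-1.03, 1.26], [-2.2, 2.34], [-1.47, 1.5], [-3.14, 3.14]. Speed limits (rad/s): [2.57, 2.57, 3.14, 3.14, 3.14, 3.14].

### API

Orientations are given as a unit quaternion [w, x, y, z].
In Python, from workcell import env gives the robot as it stands. The module is installed in compiled form; this text tells all that it offers.
- The arm moves only by the tool arm_command, never from a script. Its argument "moves" is a list of rows, each a list of 5 numbers: the closure, from 0 (fully open) to 1 (shut), then the shift along the tool's x, y, z in mm, then the turn about the tool's z in rad. In form: [[fingers, dx, dy, dz, turn], ...]. A call has 1 to 12 rows; each row is the pose to reach, as a shift and turn from the pose commanded when the call began, along the tool's axes at that moment; what a row does not reach only later rows make up. A row lasts 1/10 s, in which the tool goes at most 50 mm and 8.59 degrees, less where a joint would pass 70% of its speed; a pose out of reach is approached as far as the arm can. A call with a gripper value outside its range is refused whole. The fingers move at their own pace and stop on an object; "squeeze" is the grip in N (left out, the last holds). Time passes only in rows, so rows that repeat a pose let the fingers close. It gives the time, the measured TCP pose, the force and the opening at its end, in the units of the state.
- env.get_state(): the state, without advancing time (a new reading comes with each control period).
- env.read_camera(name): name is "scene" or "side" or "wrist"; returns (picture, depth): 400x640x3 uint8, blue, green, red; 400x640 float32, m along the optical axis (not along the pixel's ray), 0 where there is no reading.
- env.get_calibration(name): a dict with "fx", "fy", "cx", "cy" (pixels), "k1" (the pictures are not rectified: a ray, as slopes to the right and down, at radius r is drawn at 1 + k1 r^2 times it, then the intrinsics apply), "pose" (4x4, takes a point from camera to world coordinates). Camera axes: x right, y down, z forward; pixel columns grow to the right and rows downward; lengths in m; the calibration is good to about 2 mm. A picture is of the moment at which its call begins: read the wrist's pose just before it. get_calibration takes no time and is no camera call; for the wrist camera it gives the pose at the moment of the call.
- env.hand_in(): hands the job in, once; it reports no verdict.
The state is a dict: "clock": time; "joint_pos": joint angles; "qvel": joint speeds; "tau": joint torques, N m; "tcp_pos": TCP position; "orientation": TCP orientation; "wrist_force": force on the tool from outside, world axes, zero at the start; "ft_torque": the same for the moment, N m; "finger_gap": finger opening in m.
Only numpy, scipy, OpenCV 4.12 (cv2) and the standard library are available. Lean on these libraries where they do the work, as an engineer would, in place of code of your own. Each camera call takes 0.05 s, during which the arm holds its last target. There are 200 camera calls.

## Working session

There is one attempt and no reset: what is moved stays moved. The work goes in short steps, Python scripts to look and compute and a tool call to move; the robot and the scene stay as the last step left them, time stands still between calls to the robot, and variables do not carry over. Pictures are saved under pics/ and viewed, about 8 in all and at most 12, crops included, and the job is handed in when it is done.

Besides the shell and the picture viewer there is one more tool, called after "Call:" as name(argument=value, ...), one argument or row to a line, values as JSON. arm_command: Moves the arm, as the interface text tells. Its arguments: {"type":"object","properties":{"moves":{"type":"array","items":{"type":"array","items":{"type":"number"}}},"squeeze":{"type":"number"}},"required":["moves"]}

```bash
mkdir -p pics
cat > h.py <<'E'
import numpy as np, cv2
from workcell import env
from scipy.spatial.transform import Rotation as R
def snap(name,save):
    c=env.get_calibration(name); p,d=env.read_camera(name)
    cv2.imwrite(f'pics/{save}.png',p); np.savez(f'pics/{save}.npz',d=d,p=p,pose=c['pose'],k=[c[x] for x in('fx','fy','cx','cy','k1')])
    return p
def rays(s,uv):
    z=np.load(f'pics/{s}.npz'); fx,fy,cx,cy,k1=z['k']; uv=np.atleast_2d(uv).astype(float)
    n=cv2.undistortPoints(uv[:,None],np.array([[fx,0,cx],[0,fy,cy],[0,0,1]]),np.array([k1,0,0,0,0.]))[:,0]
    return z, np.c_[n,np.ones(len(n))]
def at_z(s,uv,h):   # intersection with plane z=h
    z,r=rays(s,uv); P=z['pose']; w=r@P[:3,:3].T; o=P[:3,3]
    return o+w*((np.asarray(h)-o[2])/w[:,2])[:,None]
def at_d(s,uv):
    z,r=rays(s,uv); P=z['pose']; d=np.array([z['d'][int(v),int(u)] for u,v in np.atleast_2d(uv)])
    return (r*d[:,None])@P[:3,:3].T+P[:3,3]
E
python3 - <<'E'
from h import *
s=env.get_state(); print(s['clock'],s['tcp_pos'],s['orientation'],env.finger_overhang)
for n in('scene','side','wrist'):
    snap(n,n+'0'); print(n,np.round(np.load(f'pics/{n}0.npz')['pose'],3).tolist())
E
```

```text
0.0 [5.74524799e-01 7.17515499e-05 2.47390357e-01] [-7.41902021e-04  7.07091330e-01  7.07121631e-01 -5.48571568e-04] 0.017
scene [[0.211, 0.533, -0.82, 1.209], [0.977, -0.135, 0.164, -0.124], [-0.023, -0.835, -0.549, 0.518], [0.0, 0.0, 0.0, 1.0]]
side [[-0.958, -0.227, 0.173, 0.348], [-0.286, 0.743, -0.605, 0.611], [0.008, -0.629, -0.777, 0.865], [0.0, 0.0, 0.0, 1.0]]
wrist [[1.0, 0.001, -0.002, 0.574], [-0.0, -0.952, -0.306, 0.077], [-0.002, 0.306, -0.952, 0.374], [0.0, 0.0, 0.0, 1.0]]
```

View pics/scene0.png

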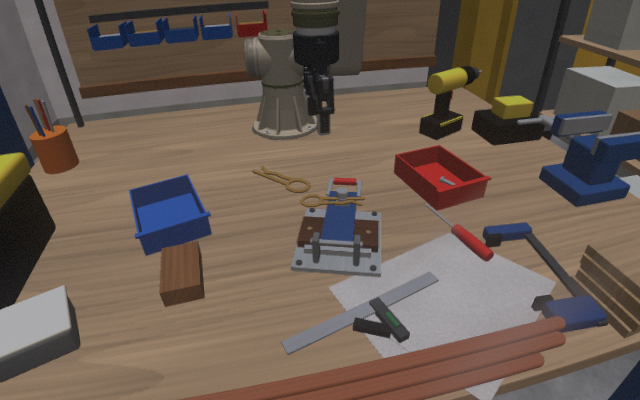

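View pics/wrist0.png

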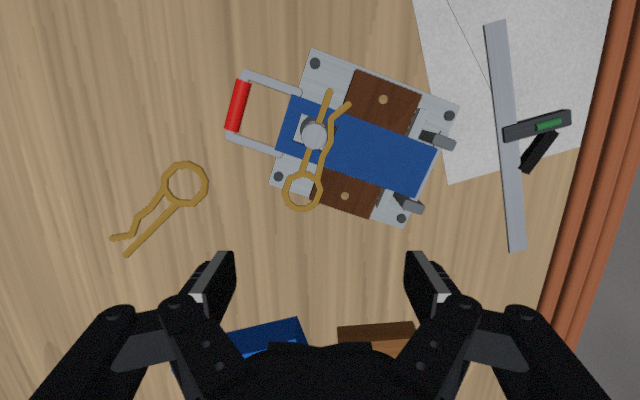

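The scene picture shows the blue bin at (170,213), on the robot's right, with the offcut at (182,272). The red bin is at (440,175) and the jig at (340,235). In the wrist picture the stud is at (314,134), the loop at (302,190) and the handle at (237,105). A decoy clip lies loose at (165,205).

Run:
```python
from h import *
a=cv2.resize(cv2.imread('pics/wrist0.png')[60:220,215:455],(800,533),interpolation=cv2.INTER_CUBIC)
cv2.imwrite('pics/c1.png',a)
b=cv2.resize(cv2.imread('pics/scene0.png')[160:310,110:260],(600,600),interpolation=cv2.INTER_CUBIC)
cv2.imwrite('pics/c2.png',b)
```

```text
(no output)
```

View pics/c1.png

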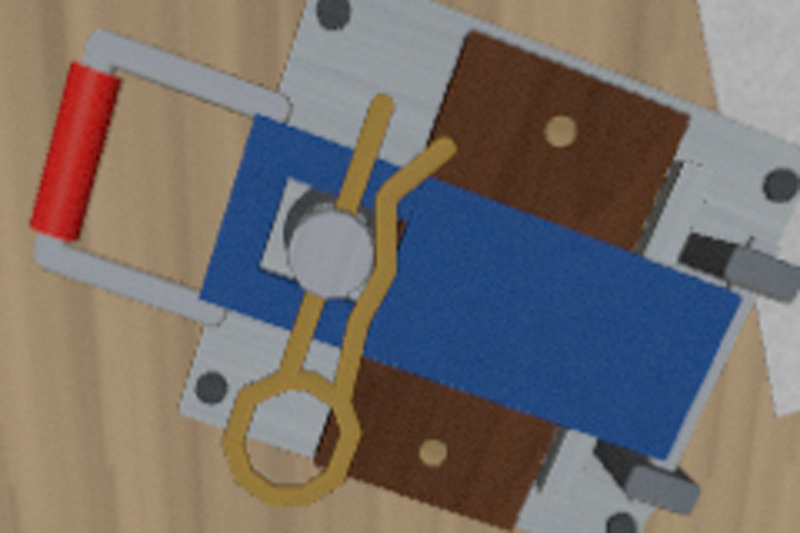

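View pics/c2.png

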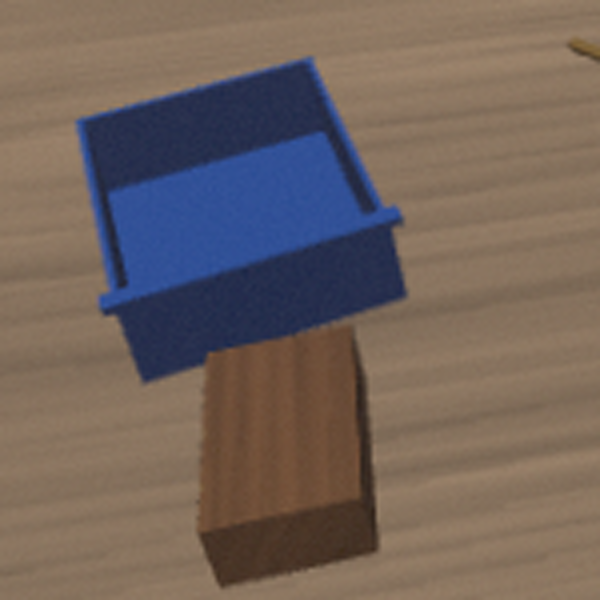

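Run:
```python
from h import *
f=lambda p,s,o:(np.array(p,float)+.5)/s-.5+np.array(o)
def show(n,a): print(n,np.round(a*1000,1).tolist())
c=lambda p:f(p,10/3,(215,60))
W=lambda p,h:at_z('wrist0',c(p),h)[:, :3]
stud=W([(330,252)],.089); show('stud',stud)
hd=W([(93,68),(55,235)],.065);show('handle',hd); hm=hd.mean(0); print('len',np.linalg.norm(hd[0]-hd[1]))
lg=W([(383,100),(378,110),(300,345),(293,365)],.067);show('leg',lg)
lp=W([(222,440),(360,435),(288,505)],.066);show('loop L R B',lp)
ax=stud[0,:2]-hm[:2]; print('hm',hm,'dist (85)',np.linalg.norm(ax),'yaw hm->stud',np.degrees(np.arctan2(ax[1],ax[0])))
e=hd[0]-hd[1]; print('yaw handle',np.degrees(np.arctan2(-e[0],e[1])))
l=lg[0]-lg[-1]; print('yaw leg',np.degrees(np.arctan2(-l[0],l[1])))
show('depth leg/loop/handle',at_d('wrist0',c([(380,108),(350,430),(74,150),(330,252)])))
b=lambda p:f(p,4,(110,160))
q=[(79,120),(312,60),(402,213),(102,303)]
B=at_z('scene0',b(q),.055);show('bin rim',B);show('mid',B.mean(0));print([np.linalg.norm(B[i]-B[i-1]) for i in range(4)])
fl=at_z('scene0',b([(108,190),(325,132)]),.004);show('floor far edge',fl)
e=B[2]-B[1];e2=B[3]-B[0]; print('yaw long',np.degrees(np.arctan2(e[1],e[0])),np.degrees(np.arctan2(e2[1],e2[0])))
off=at_z('scene0',b([(208,352),(352,330),(362,500),(200,530)]),.038);show('offcut',off)
```

```text
stud [[568.2, 48.0, 89.0]]
handle [[497.5, 99.8, 65.0], [482.0, 50.9, 65.0]]
len 0.05122194022506461
leg [[583.7, 90.3, 67.0], [582.3, 87.5, 67.0], [558.0, 16.5, 67.0], [555.7, 10.0, 67.0]]
loop L R B [[531.8, -15.5, 66.0], [577.2, -13.7, 66.0], [553.1, -38.3, 66.0]]
hm [0.48977401 0.07535627 0.065     ] dist (85) 0.08308474831078275 yaw hm->stud -19.254078478769227
yaw handle -17.61719801908063
yaw leg -19.247874477689084
depth leg/loop/handle [[582.6, 87.8, 74.4], [573.9, -11.3, 68.4], [490.3, 76.3, 66.1], [568.2, 48.0, 89.3]]
bin rim [[399.7, -419.6, 55.0], [363.7, -287.1, 55.0], [540.4, -227.2, 55.0], [581.5, -372.6, 55.0]]
mid [471.3, -326.6, 55.0]
[np.float64(0.18780025155794872), np.float64(0.1373226277397465), np.float64(0.18656263801006137), np.float64(0.15108775621257492)]
floor far edge [[399.5, -417.2, 4.0], [366.2, -289.5, 4.0]]
yaw long 18.743665292802874 14.52099463338803
offcut [[610.2, -321.8, 38.0], [609.4, -252.7, 38.0], [725.5, -242.6, 38.0], [728.2, -310.5, 38.0]]
```

Call:
arm_command(
  moves=[
    [0, -5, -7, 40, 0.12],
    [0, -10, -14, 80, 0.24],
    [0, -14, -19.5, 120, 0.332],
    [0, -14, -19.5, 137, 0.332],
    [0, -14, -19.5, 160, 0.332],
    [0, -14, -19.5, 175, 0.332],
    [0, -14, -19.5, 186, 0.332],
    [0, -14, -19.5, 186, 0.332],
    [0, -14, -19.5, 186, 0.332],
  ],
  squeeze=60,
)

```text
clock: 1.05
tcp_pos: [0.5557, -0.014, 0.0626]
orientation: [0.0, 0.814, 0.581, 0.0]
wrist_force: [-0.1, -0.0, 1.0]
finger_gap: 0.0853
```

Call:
arm_command(
  moves=[
    [0.3, 0, 0, 0, 0],
    [0.6, 0, 0, 0, 0],
    [1, 0, 0, 0, 0],
    [1, 0, 0, 0, 0],
    [1, 0, 0, 0, 0],
    [1, 0, 0, 0, 0],
  ],
)

```text
clock: 1.65
tcp_pos: [0.5559, -0.014, 0.0627]
orientation: [0.0, 0.814, 0.581, 0.0]
wrist_force: [0.4, 0.5, 2.7]
finger_gap: 0.0412
```

Run:
```python
from h import *
s=env.get_state(); print(s['clock'],s['finger_gap'],s['wrist_force'],s['ft_torque'])
p=snap('wrist','wrist1')
```

```text
1.65 0.04116456153241674 [0.3551734  0.45271228 2.67422361] [ 0.0379207  -0.0131071   0.02538011]
```

View pics/wrist1.png

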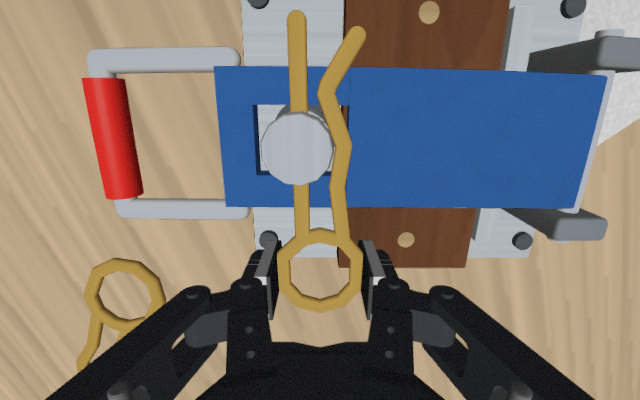

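The pads hold both sides of the loop (finger_gap 41 mm, loop at (320,270)). The jig edges are square in this view, so I'll pull straight along tool -x.

Call:
arm_command(
  moves=[
    [1, -6, 0, 0, 0],
    [1, -14, 0, 0, 0],
    [1, -22, 0, 0, 0],
    [1, -30, 0, 0, 0],
    [1, -40, 0, 0, 0],
    [1, -50, 0, 0, 0],
    [1, -60, 0, 0, 0],
    [1, -70, 0, 0, 0],
    [1, -80, 0, 0, 0],
    [1, -85, 0, 0, 0],
    [1, -85, 0, 0, 0],
    [1, -85, 0, 0, 0],
  ],
)

```text
clock: 2.9
tcp_pos: [0.5279, -0.0944, 0.0623]
orientation: [-0.0, 0.814, 0.58, 0.0]
wrist_force: [0.9, 0.1, -2.3]
finger_gap: 0.0409
```

Run:
```python
from h import *
s=env.get_state(); print(s['clock'],s['finger_gap'],s['wrist_force'],s['ft_torque'],s['joint_pos'])
p=snap('wrist','wrist2')
```

```text
2.9 0.04086875341872099 [ 0.86633182  0.09710019 -2.29806955] [-0.0199534  -0.00218713  0.01436197] [-3.26819241e-01  3.69566429e-01 -3.57569507e-01  8.43542430e-01
  2.81329303e-04  1.57616617e+00]
```

View pics/wrist2.png

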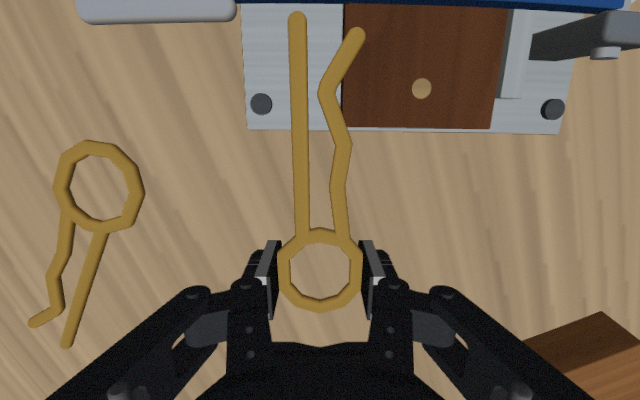

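The clip is fully out: its tip is at (297,18), clear of the stud. The loop is still between the pads and the strap is down. Next I'll carry it to the blue bin, clip along the bin's long axis.

Call:
arm_command(
  moves=[
    [1, 0, 0, -30, 0],
    [1, -10, 0, -60, 0.05],
    [1, -35, -1, -80, 0.15],
    [1, -65, -3, -80, 0.27],
    [1, -95, -4, -80, 0.39],
    [1, -125, -5, -80, 0.51],
    [1, -155, -7, -80, 0.63],
    [1, -185, -8, -80, 0.75],
    [1, -215, -9, -80, 0.86],
    [1, -245, -11, -80, 0.96],
    [1, -261.5, -11.5, -80, 0.96],
    [1, -261.5, -11.5, -80, 0.96],
  ],
)

```text
clock: 4.15
tcp_pos: [0.4315, -0.3394, 0.1423]
orientation: [0.0, 0.99, 0.139, 0.0]
wrist_force: [0.7, 0.9, -1.0]
finger_gap: 0.0408
```

Run:
```python
from h import *
s=env.get_state(); print(s['clock'],s['tcp_pos'],s['orientation'],s['finger_gap'])
p=snap('wrist','wrist3')
```

```text
4.15 [ 0.43146667 -0.33935193  0.14226707] [2.09200975e-04 9.90289881e-01 1.39017534e-01 1.80802671e-04] 0.04076355149611446
```

View pics/wrist3.png

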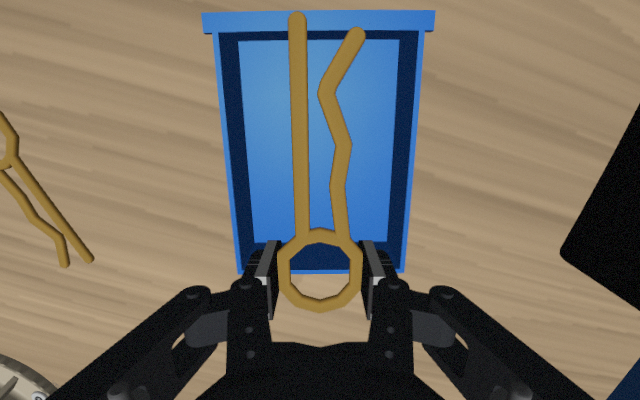

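The bin is square to the gripper and centred left to right: sides at about 215–245 and 400–425, near rim at row 273, far lip at row 12. I'll check the lengthwise centring numerically.

Run:
```python
from h import *
P=at_z('wrist3',[(238,273),(405,273),(426,30),(215,32),(320,12)],.055)
s=np.load('pics/wrist3.npz'); t=np.array([.4315,-.3394]); q=R.from_quat([.99029,.13902,0,0]).as_matrix()
d=(P[:,:2]-t)*1000; print(np.round(np.c_[d@q[:2,0],d@q[:2,1]],1))
```

```text
[[-58.3 -67.8]
 [-58.4  72.8]
 [124.4  70.9]
 [123.2 -68.1]
 [134.4   1.1]]
```

Call:
arm_command(
  moves=[
    [1, -3, 1.5, 35, 0],
    [1, -3, 1.5, 70, 0],
    [1, -3, 1.5, 95, 0],
    [1, -3, 1.5, 110, 0],
    [1, -3, 1.5, 116, 0],
    [1, -3, 1.5, 116, 0],
    [0.42, -3, 1.5, 116, 0],
    [0.3, -3, 1.5, 116, 0],
    [0.3, -3, 1.5, 116, 0],
    [0.3, -3, 1.5, 116, 0],
  ],
)

```text
clock: 5.2
tcp_pos: [0.4297, -0.3406, 0.0271]
orientation: [0.001, 0.99, 0.139, 0.0]
wrist_force: [-0.0, 0.4, -0.1]
finger_gap: 0.0596
```

Call:
arm_command(
  moves=[
    [0.3, 0, 0, -20, 0],
    [0.3, 0, 0, -50, 0],
    [0.3, 0, 0, -90, 0],
    [0.3, 0, 0, -130, 0],
    [0.3, 0, 0, -145, 0],
    [0.3, 0, 0, -145, 0],
  ],
)

```text
clock: 5.8
tcp_pos: [0.4307, -0.3417, 0.1747]
orientation: [0.003, 0.99, 0.139, 0.002]
wrist_force: [-0.0, 0.2, 0.6]
finger_gap: 0.0598
```

Run:
```python
from h import *
s=env.get_state(); print(s['clock'],s['tcp_pos'],s['orientation'],s['finger_gap'],s['joint_pos'])
p=snap('wrist','wrist4')
```

```text
5.8 [ 0.43068473 -0.3416584   0.1747265 ] [0.00268312 0.99030119 0.1388971  0.00198908] 0.05982206876031682 [-8.16758133e-01  2.91937170e-01 -1.66449484e-01  1.10573148e+00
  1.55221143e-04  2.04613821e+00]
```

View pics/wrist4.png

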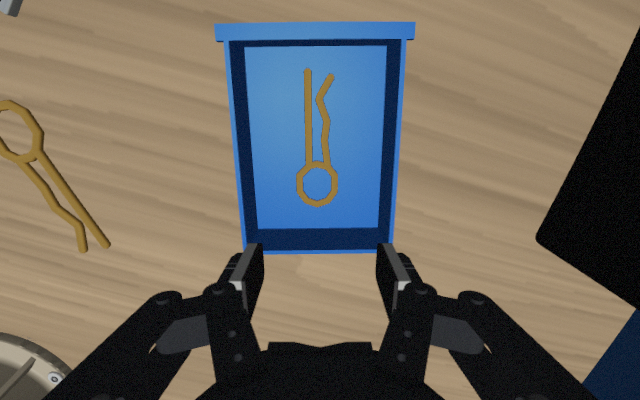

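The clip lies wholly inside the blue bin: loop at (317,185), tip at (308,70), with clear floor all round. Next I'll hover over the handle.

Call:
arm_command(
  moves=[
    [0.3, 19, -40, 0, -0.12],
    [0.3, 37, -80, 0, -0.24],
    [0.3, 55, -120, 0, -0.36],
    [0.3, 73, -160, 0, -0.48],
    [0.3, 90, -200, 0, -0.6],
    [0.3, 108, -240, 0, -0.72],
    [0.3, 126, -280, 0, -0.84],
    [0.3, 144, -320, 0, -0.96],
    [0.3, 158, -350, 0, -0.96],
    [0.3, 172.8, -384, 0, -0.96],
    [0.3, 172.8, -384, 0, -0.96],
    [0.3, 172.8, -384, 0, -0.96],
  ],
)

```text
clock: 7.05
tcp_pos: [0.4886, 0.0772, 0.1696]
orientation: [-0.001, 0.814, 0.581, -0.001]
wrist_force: [-0.8, -0.9, -0.4]
finger_gap: 0.0598
```

Run:
```python
from h import *
s=env.get_state(); print(s['clock'],s['tcp_pos'],s['orientation'],s['joint_pos'])
for n in ('wrist','side'):
    p=snap(n,n+'5').astype(int); m=((p[...,2]>110)&(p[...,1]<70)&(p[...,0]<70)).astype(np.uint8)
    k,l,st,c=cv2.connectedComponentsWithStats(m)
    for i in range(1,k):
        if st[i,4]>80: print(n,st[i],c[i],at_z(n+'5',[c[i]],.062),at_d(n+'5',[c[i]]))
```

```text
7.05 [0.48855896 0.07723299 0.1696043 ] [-7.20963888e-04  8.13597224e-01  5.81426926e-01 -1.32914444e-03] [-5.44063125e-03  2.01039067e-01 -3.00058680e-01  1.07269767e+00
 -3.88774873e-04  1.89518809e+00]
wrist [  98    0   96   47 1304] [146.95705521  15.88803681] [[0.41548296 0.2491118  0.062     ]] [[0.3912919  0.27332247 0.00463871]]
wrist [ 311  171   20   60 1062] [320.48681733 200.0527307 ] [[0.48863484 0.07632708 0.062     ]] [[0.48903712 0.07750461 0.06570646]]
side [501  57  19  30 152] [508.97368421  70.18421053] [[ 0.12888978 -0.65881583  0.062     ]] [[ 0.12847997 -0.66118886  0.06049944]]
side [ 246  309  107   67 1131] [297.54730327 322.9504863 ] [[0.48712416 0.28634216 0.062     ]] [[0.4966607  0.26407377 0.00690538]]
side [245 379 102  20 753] [295.8313413  388.51792829] [[0.45184988 0.40190132 0.062     ]] [[0.45523428 0.39508185 0.03579644]]
```

View pics/wrist5.png

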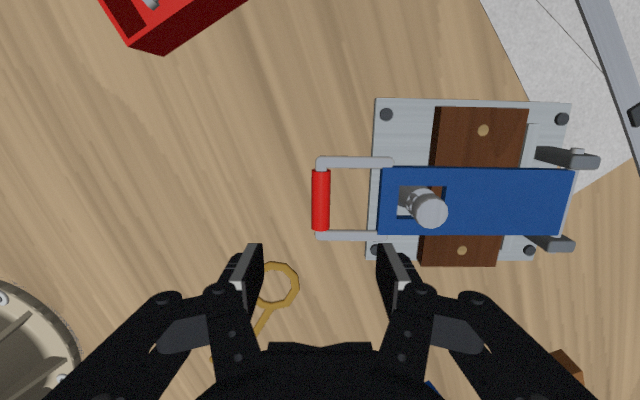

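The handle sleeve is at (320,200), centred straight under the gripper, and the strap is down. I'll descend with the fingers narrowed and grip it.

Call:
arm_command(
  moves=[
    [0.52, 0, 0, 30, 0],
    [0.52, 0, 0, 60, 0],
    [0.52, 0, 0, 85, 0],
    [0.52, 0, 0, 105, 0],
    [0.52, 0, 0, 115, 0],
    [0.52, 0, 0, 115, 0],
    [1, 0, 0, 115, 0],
    [1, 0, 0, 115, 0],
    [1, 0, 0, 115, 0],
    [1, 0, 0, 115, 0],
  ],
  squeeze=30,
)

```text
clock: 8.15
tcp_pos: [0.4889, 0.0767, 0.0573]
orientation: [-0.0, 0.814, 0.581, -0.0]
wrist_force: [-5.0, -0.3, 6.8]
finger_gap: 0.0147
```

Call:
arm_command(
  moves=[
    [1, 0, 0.3, -11, 0],
    [1, 0, 1.1, -21.5, 0],
    [1, 0, 2.4, -32, 0],
    [1, 0, 4.3, -42.7, 0],
    [1, 0, 6.7, -53, 0],
    [1, 0, 9.6, -63.5, 0],
    [1, 0, 13, -73.7, 0],
    [1, 0, 17, -83.7, 0],
    [1, 0, 21.4, -93.5, 0],
    [1, 0, 26.3, -103.1, 0],
    [1, 0, 26.3, -103.1, 0],
  ],
)

```text
clock: 9.25
tcp_pos: [0.5123, 0.0684, 0.1612]
orientation: [-0.002, 0.814, 0.581, -0.001]
wrist_force: [-12.7, 2.9, 7.0]
finger_gap: 0.0146
```

Call:
arm_command(
  moves=[
    [1, 0, 5.5, -9.3, 0],
    [1, 0, 11.3, -18.3, 0],
    [1, 0, 17.6, -27, 0],
    [1, 0, 24.3, -35.4, 0],
    [1, 0, 31.4, -43.5, 0],
    [1, 0, 38.9, -51.1, 0],
    [1, 0, 46.8, -58.4, 0],
    [1, 0, 55.1, -65.3, 0],
    [1, 0, 63.6, -71.8, 0],
    [1, 0, 72.5, -77.8, 0],
    [1, 0, 72.5, -77.8, 0],
  ],
)

```text
clock: 10.35
tcp_pos: [0.5812, 0.0442, 0.2429]
orientation: [0.0, 0.814, 0.581, -0.0]
wrist_force: [-17.9, 0.5, 23.8]
finger_gap: 0.015
```

Call:
arm_command(
  moves=[
    [1, 0, -2, -4, 0],
    [1, 0, 5, -9, 0],
    [1, 0, 16, -15.5, 0],
    [1, 0, 26, -20.5, 0],
    [1, 0, 36, -24.5, 0],
    [1, 0, 47, -28, 0],
    [1, 0, 52, -29, 0],
    [1, 0, 52, -29, 0],
  ],
)

```text
clock: 11.15
tcp_pos: [0.6336, 0.0258, 0.2696]
orientation: [0.002, 0.815, 0.58, 0.001]
wrist_force: [-5.6, -2.9, 8.0]
finger_gap: 0.0145
```

Run:
```python
from h import *
s=env.get_state(); print(s['clock'],s['tcp_pos'],s['finger_gap'],s['wrist_force'])
snap('side','side6')
```

```text
11.15 [0.633604   0.02578575 0.26956704] 0.01454258386382003 [-5.60336895 -2.89838935  8.00420852]
```

View pics/side6.png

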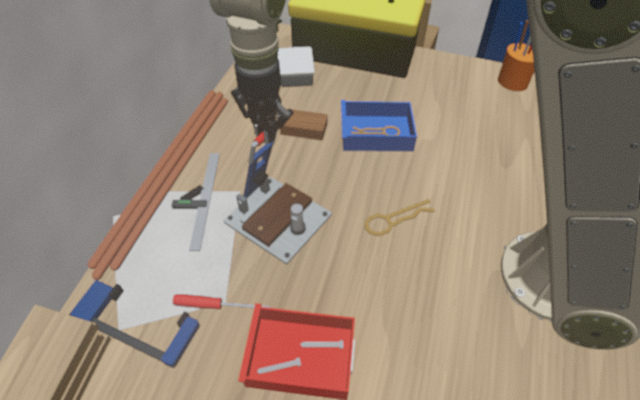

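The side view shows the strap standing up, sleeve in the jaws at (262,140). The board is still in the jig at (277,213), and the clip is in the blue bin at (375,130). I'll give it a small nudge to the stop, then release and go straight up.

Call:
arm_command(
  moves=[
    [1, 0, 3, -1, 0],
    [1, 0, 6, -1.5, 0],
    [1, 0, 6, -1.5, 0],
  ],
)

```text
clock: 11.5
tcp_pos: [0.6375, 0.0244, 0.2707]
orientation: [0.001, 0.814, 0.58, -0.0]
wrist_force: [-10.0, -1.7, 9.2]
finger_gap: 0.0144
```

Call:
arm_command(
  moves=[
    [0.8, 0, -4, 0, 0],
    [0.5, 0, -4, 0, 0],
    [0.45, 0, -4, 0, 0],
    [0.45, 0, -4, 0, 0],
    [0.45, 0, -4, -15, 0],
    [0.45, 0, -4, -35, 0],
    [0.45, 0, -4, -65, 0],
    [0.45, 0, -4, -95, 0],
    [0.45, 0, -4, -95, 0],
    [0.45, 0, -4, -95, 0],
  ],
)

```text
clock: 12.5
tcp_pos: [0.6348, 0.0269, 0.3631]
orientation: [0.001, 0.814, 0.581, 0.001]
wrist_force: [-0.6, -0.1, -1.3]
finger_gap: 0.0471
```

Run:
```python
from h import *
s=env.get_state(); print(s['clock'],s['tcp_pos'],s['finger_gap'],s['wrist_force'])
snap('side','side7')
p=snap('scene','scene7'); q=cv2.imread('pics/side7.png')
m=((q[...,2]>110)&(q[...,1]<70)&(q[...,0]<70)).astype(np.uint8); m[:,:]=m*(np.arange(400)[:,None]<200)
k,l,st,c=cv2.connectedComponentsWithStats(m)
for i in range(1,k):
    if st[i,4]>15: print(st[i],c[i],at_d('side7',[c[i]]))
o=np.zeros((560,800,3),np.uint8); o[:,:400]=cv2.resize(q[60:270,200:350],(400,560)); o[:,400:]=cv2.resize(p[130:340,240:390],(400,560))
cv2.imwrite('pics/f7.png',o)
```

```text
12.5 [0.63484389 0.02688691 0.36312249] 0.047104239263963725 [-0.59957028 -0.13629791 -1.33536495]
[501  58  22  30 217] [510.38248848  71.8156682 ] [[ 0.12365269 -0.65621017  0.05903875]]
[258 128  17  15  39] [265.79487179 134.61538462] [[0.63000083 0.02784331 0.26569276]]
```

View pics/f7.png

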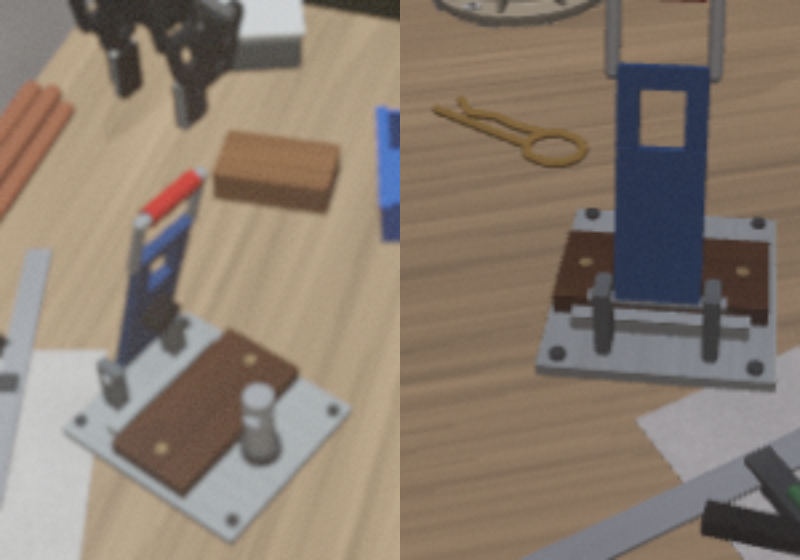

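The strap stands open by itself, with the sleeve 266 mm above the bench (about 1.3 rad). The gripper is well clear and the board is in place, so I'm handing in.

```bash
python3 -c "
from workcell import env
env.hand_in(); print(env.get_state()['clock'])"
```

```text
the job is handed in; nothing more can be done
the job is handed in; nothing more can be done
```

The job is done and handed in at about 12.6 s of the 61 s allowed; no verdict was reported.

- **Clip:** I pulled it straight out of the stud with the strap still down and laid it in the blue bin. The picture after release showed it wholly inside, with clear floor all round.
- **Strap:** I then swung it up to about its stop, let it go and backed the gripper off. The last pictures show it standing open by itself, with the handle about 266 mm above the bench (about 1.3 rad).
- **Board and other objects:** The board is still in the jig, and I saw no sign that the screwdriver or offcut had moved. I judged these by eye and did not measure them.
- **Contact:** The gripper ended clear of everything, with a wrist force of about 1 N.
- **One disagreement:** My path for swinging the strap ran about 5 mm inside the handle's true arc. This pushed the wrist force to about 30 N before I corrected it, still well under the 120 N limit.

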